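# Line the sand cores up by height on the setting board

### The job

Line the four sound sand cores up by height on the wooden setting board, one standing upright in the middle of each steel disc: the tallest on the disc beside the upright steel stop, then the next tallest, and so on down to the shortest at the far end. Leave the broken core where it stands, let go of everything, and touch nothing at the end.

Things in the scene. Friction and masses are not known exactly. Their poses are not given: they have to be found in the camera images.
- core_cylinder: plain cylindrical sand core, 28 mm in diameter and 78 mm high, the tallest. Grip across its diameter at any height, best 40 to 70 mm above its underside. All cores are tan bonded sand, round about an upright axis; origin: centre of the underside, z up along its axis. It stands upright on the table at the start, in any of five places before the board. 
- core_thin_neck: sand core, 70 mm high, the second tallest: a belly 42 mm in diameter that tapers in to a thin round neck 20 mm in diameter; the neck runs from 46 mm above the underside to the top. Grip the neck. All cores are tan bonded sand, round about an upright axis; origin: centre of the underside, z up along its axis. It stands upright on the table at the start, in any of five places before the board. 
- core_thick_neck: sand core, 62 mm high, the third tallest: a belly 38 mm in diameter up to 29 mm, with above it a long round neck 24 mm in diameter that runs to the top. Grip the neck. All cores are tan bonded sand, round about an upright axis; origin: centre of the underside, z up along its axis. It stands upright on the table at the start, in any of five places before the board. 
- core_squat: sand core, 50 mm high, the shortest: a wide double-cone belly 48 mm in diameter up to 29 mm, with above it a short round neck 26 mm in diameter that runs to the top. Grip the neck. All cores are tan bonded sand, round about an upright axis; origin: centre of the underside, z up along its axis. It stands upright on the table at the start, in any of five places before the board. 
- core_broken: broken sand core, a reject that must stay where it is: a lump 48 mm across and 59 mm high with a slight waist, wide all the way up, with no slender neck and a jagged top. It stands upright among the others, in any of the five places. Origin: centre of its underside.
- disc_a: one of four equal dark steel discs, 52 mm across and 4 mm thick, spaced 72 mm apart in a straight row (a, b, c, d in this order along the row) on a flat wooden board (340 x 76 x 12 mm, fixed) that lies crosswise, more or less along y, behind the cores. Origin: centre of the disc's underside; its upper face, where a core stands, is 4 mm above that (16 mm above the table). y runs along the row, from a to d. This is one of the two end discs.
- disc_b: one of four equal dark steel discs, 52 mm across and 4 mm thick, spaced 72 mm apart in a straight row (a, b, c, d in this order along the row) on a flat wooden board (340 x 76 x 12 mm, fixed) that lies crosswise, more or less along y, behind the cores. Origin: centre of the disc's underside; its upper face, where a core stands, is 4 mm above that (16 mm above the table). y runs along the row, from a to d. This is one of the two middle discs.
- disc_c: one of four equal dark steel discs, 52 mm across and 4 mm thick, spaced 72 mm apart in a straight row (a, b, c, d in this order along the row) on a flat wooden board (340 x 76 x 12 mm, fixed) that lies crosswise, more or less along y, behind the cores. Origin: centre of the disc's underside; its upper face, where a core stands, is 4 mm above that (16 mm above the table). y runs along the row, from a to d. This is one of the two middle discs.
- disc_d: one of four equal dark steel discs, 52 mm across and 4 mm thick, spaced 72 mm apart in a straight row (a, b, c, d in this order along the row) on a flat wooden board (340 x 76 x 12 mm, fixed) that lies crosswise, more or less along y, behind the cores. Origin: centre of the disc's underside; its upper face, where a core stands, is 4 mm above that (16 mm above the table). y runs along the row, from a to d. This is one of the two end discs.
- end_stop: upright stop of bright steel: a plate 60 mm wide across the board, 7 mm thick and 30 mm high (its top 42 mm above the table), fixed on the board at one end of the row, 46 mm from the centre of the end disc beside it, either disc_a or disc_d. That disc takes the tallest core. The other end of the board has only a small flat screw head. Origin: centre of the underside.
Mind the look-alikes: they are no part of the job. What is shaped like the core_cylinder but pink is not meant. What is shaped like the core_thin_neck but blue is not meant.

How it is judged (in metres and radians):
At the end, for the whole second after the job is handed in: From the end stop on, the discs carry the cylinder, the thin-necked, the thick-necked and the squat core, each on its disc within 12 mm of its centre and 0.12 rad of upright, at rest and released; the broken core is within 30 mm of where it stood (((horizontal distance between end_stop and disc_a below 0.08 m and horizontal distance between core_cylinder and disc_a below 0.012 m and z of core_cylinder in the frame of disc_a between 0 and 0.01 m and horizontal distance between core_thin_neck and disc_b below 0.012 m and z of core_thin_neck in the frame of disc_b between 0 and 0.01 m and horizontal distance between core_thick_neck and disc_c below 0.012 m and z of core_thick_neck in the frame of disc_c between 0 and 0.01 m and horizontal distance between core_squat and disc_d below 0.012 m and z of core_squat in the frame of disc_d between 0 and 0.01 m) or (horizontal distance between end_stop and disc_d below 0.08 m and horizontal distance between core_cylinder and disc_d below 0.012 m and z of core_cylinder in the frame of disc_d between 0 and 0.01 m and horizontal distance between core_thin_neck and disc_c below 0.012 m and z of core_thin_neck in the frame of disc_c between 0 and 0.01 m and horizontal distance between core_thick_neck and disc_b below 0.012 m and z of core_thick_neck in the frame of disc_b between 0 and 0.01 m and horizontal distance between core_squat and disc_a below 0.012 m and z of core_squat in the frame of disc_a between 0 and 0.01 m)) and angle between each of core_cylinder, core_thin_neck, core_thick_neck, core_squat's own z axis and vertical below 0.12 rad and linear speed of each of core_cylinder, core_thin_neck, core_thick_neck, core_squat below 0.02 m/s and contact force between each of core_cylinder, core_thin_neck, core_thick_neck, core_squat and the fingers below 0.1 N and distance of core_broken from where it was at the start of the episode below 0.03 m); the robot touches nothing.
It fails at once if the broken core is moved more than 30 mm (distance of core_broken from where it was at the start of the episode above 0.03 m).
It also fails if it takes over 93 s, if anything falls off the work surface, if the arm or the gripper's body presses on something with over 40 N, if the wrist force passes 120 N, or if a joint passes its speed limit or range.

### The arm

A 6-joint arm with a two-finger parallel gripper is mounted at the origin on the work surface; the furniture and walls round the work are solid. World frame = base frame: x ahead of the robot, y to its left, z up, the work surface at z = 0. Lengths are in m, angles in degrees, forces in N, time in s.
With the tool pointing down it reaches from about 0.425 to 0.95 m from the base axis. Payload 14.7 kg.
Tool frame: the origin (TCP) lies at the very end of the fingers, on their centre line; the grasp point (between the pads) lies 19 mm behind it; z points along the fingers, y is the line along which they close (so a half turn about z gives the same grasp; the last joint's range is limited). The gripper opens to 85 mm and grips with 20 to 120 N. Pads are 22 mm wide; open, the fingers measure 114 mm over their backs; the gripper's body (76 mm by 85 mm) begins 54 mm behind the grasp point. The pads swing forward as they close: fully open they stand 13 mm farther back than shut.
Start: joints at [-68.446, 27.513, 91.461, -0, 61.026, -2.67], TCP at [0.267, -0.593, 0.21] pointing down, gripper open.
Joint ranges: [-157.49, 157.49], [-46.99, 117.5], [13.45, 153.17], [-89.5, 269.5], [5.16, 153.95], [-167.48, 167.48]. Speed limits (degrees/s): [108.29, 108.29, 136.94, 172.46, 172.46, 172.46].

### API

Orientations are given as a 3x3 rotation matrix whose columns are the frame's x, y, z axes.
In Python, from workcell import ctrl gives the robot as it stands. The module is installed in compiled form; this text tells all that it offers.
- The arm moves only by the shell command python3 -m creep 'ROWS' [FORCE]. ROWS is JSON, a list that holds one entry, the list of rows, each a list of 5 numbers: the closure, from 0 (fully open) to 1 (shut), then the shift along the tool's x, y, z in cm, then the turn about the tool's z in rad. A call has 1 to 5 rows; each row shifts and turns the commanded pose from where the row before left it, along the tool's axes as they then stand; what a row does not reach is not made up. A row lasts 1/12 s, in which the tool goes at most 41.7 mm and 7.16 degrees, less where a joint would pass 70% of its speed; a pose out of reach is approached as far as the arm can. A call with a gripper value outside its range is refused whole. The fingers move at their own pace and stop on an object; FORCE is the grip in N (left out, the last holds). Time passes only in rows, so rows that do not move let the fingers close. It gives the time, the measured TCP pose, the force, the opening and the grip force at its end, in the units of the state.
- ctrl.get_state(): the state, without advancing time (a new reading comes with each control period).
- ctrl.snapshot(name): name is "scene" or "top" or "wrist"; returns a dict with "img" (480x640x3 uint8, red, green, blue), "vertical_fov" (degrees; the focal length in pixels is half the picture's height over the tangent of half this angle, whatever the lens; pixels are square), "cx", "cy" (the principal point, pixels), "position" and "attitude" of the camera in the world. Camera axes: x right, y down, z forward; pixel columns grow to the right and rows downward; lengths in m; the calibration is good to about 2 mm. The wrist camera is an equidistant fisheye: a pixel r from the principal point sees the ray r / f radians off the axis. A picture is of the moment at which its call begins. There is no depth.
- ctrl.close_job(): hands the job in; it is judged then, once.
The state is a dict: "time": time; "joints": joint angles; "qd": joint speeds; "joint_torque": joint torques, N m; "position": TCP position; "orientation": TCP orientation; "force": force on the tool from outside, world axes, zero at the start; "torque": the same for the moment, N m; "gripper_width": opening from 0.0 (shut) to 1.0 (fully open); "grip_force": force on a finger pad.
Only numpy, scipy, OpenCV 4.12 (cv2) and the standard library are available. Lean on these libraries where they do the work, as an engineer would, in place of code of your own. Each camera call takes 0.05 s, during which the arm holds its last target. There are 200 camera calls.

## Working session

There is one attempt and no reset: what is moved stays moved. The work goes in short steps, Python scripts to look and compute and a shell command to move; the robot and the scene stay as the last step left them, time stands still between calls to the robot, and variables do not carry over. Pictures are saved under pics/ and viewed, at most 14 in all, crops included, and the job is handed in when it is done.

```bash
mkdir -p pics; cat > h.py <<'E'
from workcell import ctrl
import numpy as np, cv2
def snap(n,f):
    s=ctrl.snapshot(n); cv2.imwrite('pics/'+f+'.png',s['img'][:,:,::-1]); return s
def ray(s,u,v):
    f=240/np.tan(np.radians(s['vertical_fov'])/2)
    d=np.array([(u-s['cx'])/f,(v-s['cy'])/f,1.]); return np.array(s['attitude'])@d
def at(s,u,v,z):
    p=np.array(s['position']); d=ray(s,u,v); return p+d*(z-p[2])/d[2]
E
python3 - <<'E'
from h import *
import pickle
for n in('scene','top'):
    s=snap(n,n+'0'); print(n,{k:v for k,v in s.items() if k!='img'}); pickle.dump(s,open(n+'0.pkl','wb'))
print(ctrl.get_state())
E
```

```text
scene {'vertical_fov': 50.38896049108211, 'cx': 311.4728325476039, 'cy': 241.89889635375792, 'position': array([ 0.27859465, -0.32626247,  0.8345144 ]), 'attitude': array([[ 0.75220716, -0.57237069,  0.32646008],
       [-0.65887707, -0.65942895,  0.36198682],
       [ 0.00808658, -0.48738614, -0.87314911]])}
top {'vertical_fov': 43.55533645466194, 'cx': 314.2990501205629, 'cy': 242.90136742341696, 'position': array([0.47644133, 0.02254085, 1.20325236]), 'attitude': array([[ 2.12288785e-02, -9.95986345e-01,  8.69513347e-02],
       [-9.99773287e-01, -2.12915995e-02,  2.06128985e-04],
       [ 1.64603134e-03, -8.69359976e-02, -9.96212539e-01]])}
{'time': 0.1, 'joints': array([-6.84446742e+01,  2.75459244e+01,  9.14910103e+01,  8.40087800e-05,
        6.10256853e+01, -2.66753819e+00]), 'qd': array([-0.04813471, -0.07717311, -0.09593269, -0.02466954, -0.01051578,
       -0.06590024]), 'joint_torque': array([ 5.92202850e-04, -9.52257872e+01, -4.31044364e+01, -8.41323981e-05,
        5.21284135e-03, -4.24324094e-05]), 'position': array([ 0.26658511, -0.5923811 ,  0.20923474]), 'orientation': array([[ 9.11956765e-01,  4.10286118e-01, -4.00347453e-04],
       [ 4.10286310e-01, -9.11956200e-01,  1.01696158e-03],
       [ 5.21458767e-05, -1.09168207e-03, -9.99999403e-01]]), 'force': array([-0.52106811,  0.63738966,  0.65088562]), 'torque': array([0.02121403, 0.00760805, 0.02785668]), 'grip_force': 0.0, 'gripper_width': 1.0009670989090727}
```

View pics/top0.png

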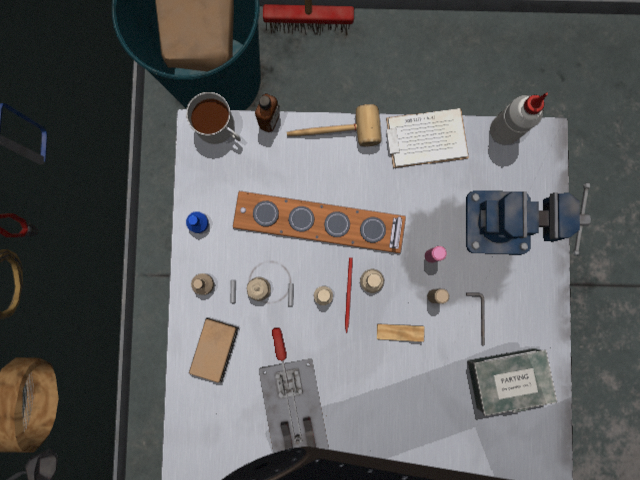

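View pics/scene0.png

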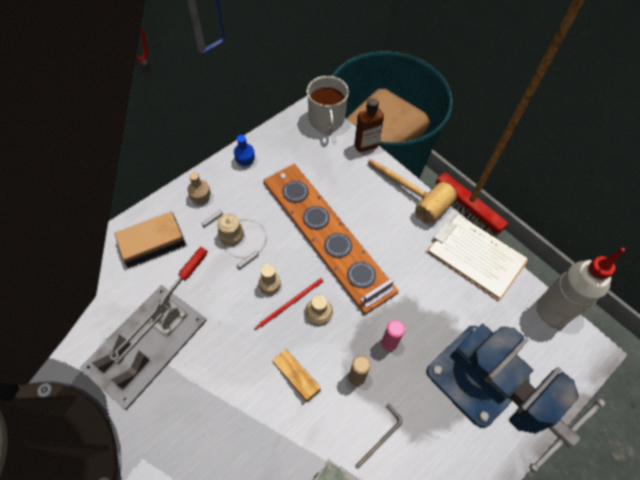

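The top view shows the cores, from left to right: thin neck (203,285), broken (258,289), thick neck (323,296), squat (372,281) and cylinder (438,296). The discs are at (266,213) to (374,230), and the stop is at the right end at (397,234). I'll enlarge both views for exact pixels.

```bash
python3 - <<'E'
import cv2
a=cv2.imread('pics/top0.png')[180:320,180:460]; cv2.imwrite('pics/c1.png',cv2.resize(a,(784,392),interpolation=cv2.INTER_CUBIC))
a=cv2.imread('pics/scene0.png')[150:400,170:420]; cv2.imwrite('pics/c2.png',cv2.resize(a,(600,600),interpolation=cv2.INTER_CUBIC))
E
```

```text
(no output)
```

View pics/c1.png

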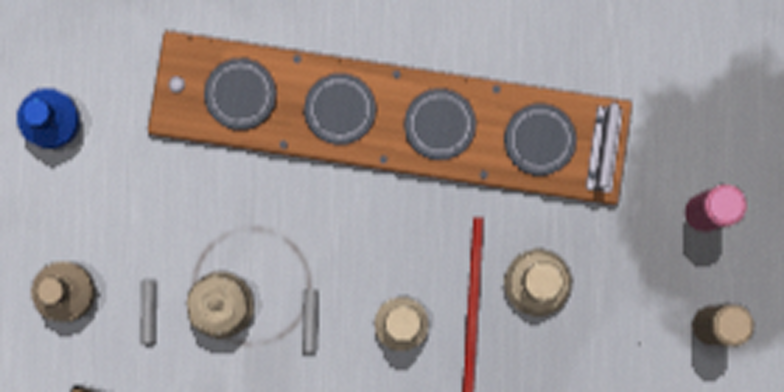

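View pics/c2.png

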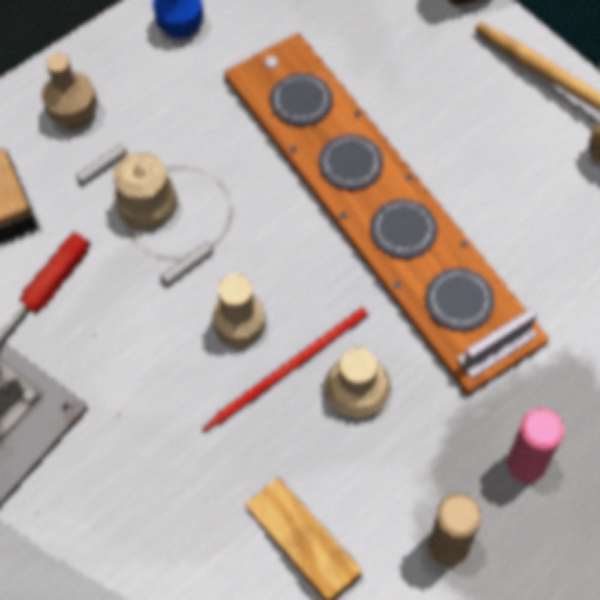

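The enlarged top view puts the core tops at thin (50,291), thick (404,325), squat (544,284) and cylinder (733,326). The discs are at (240,94), (340,109), (440,124) and (541,139). The enlarged scene view agrees: stop beside the right-hand disc, core tops at thin (60,65), thick (237,291), squat (359,366) and cylinder (459,513).

```bash
cat >> h.py <<'E'
def go(x,y,z):
    s=ctrl.get_state(); d=np.array([x,y,z])-s['position']; R=s['orientation']
    print('tool shift cm',np.round(100*R.T@d,2),'y-axis deg',np.degrees(np.arctan2(R[1,1],R[0,1])).round(2),'t',s['time'])
E
python3 - <<'E'
from h import *
import pickle
T=pickle.load(open('top0.pkl','rb'));S=pickle.load(open('scene0.pkl','rb'))
P={'thin':((50,291),(60,65),.07),'thick':((404,325),(237,291),.062),'squat':((544,284),(359,366),.05),'cyl':((733,326),(459,513),.078),
'd1':((240,94),(301,99),.016),'d2':((340,109),(351,161),.016),'d3':((440,124),(403,228),.016),'d4':((541,139),(459,298),.016),'pink':((725,206),(542,431),.078)}
for k,(a,b,z) in P.items():
    p=at(T,(a[0]+.5)/2.8-.5+180,(a[1]+.5)/2.8-.5+180,z); q=at(S,(b[0]+.5)/2.4-.5+170,(b[1]+.5)/2.4-.5+150,z)
    print(k,(p[:2]*1e3).round(1),(q[:2]*1e3).round(1),((p+q)/2)[:2].round(4))
go(.5,0,.2)
E
```

```text
thin [493.8 240.8] [492.4 235.2] [0.4931 0.238 ]
thick [476.1   2.4] [476.   -0.7] [0.4761 0.0008]
squat [506.1 -93.1] [506.5 -95.3] [ 0.5063 -0.0942]
cyl [ 480.1 -216.6] [ 479.9 -218.4] [ 0.48   -0.2175]
d1 [637.3 121.5] [635.4 119.3] [0.6363 0.1204]
d2 [628.   50.1] [626.8  48.4] [0.6274 0.0492]
d3 [618.8 -21.2] [616.9 -22.8] [ 0.6179 -0.022 ]
d4 [609.7 -93.1] [608.2 -93.5] [ 0.6089 -0.0933]
pink [ 560.1 -211.1] [ 557.6 -215. ] [ 0.5589 -0.213 ]
tool shift cm [ 45.59 -44.44   0.97] y-axis deg -65.78 t 0.1
```

```bash
m='python3 -m creep'
$m '[[[0,2.3,-1.7,0,0],[0,2.3,-1.7,0,0],[0,2.3,-1.7,0,0],[0,2.3,-1.7,0,0],[0,2.3,-1.7,0,0]]]' 50 >/dev/null
$m '[[[0,2.3,-1.7,0,0],[0,2.3,-1.7,0,0],[0,2.3,-1.7,0,0],[0,2.3,-1.7,0,0],[0,2.3,-1.7,0,0]]]' >/dev/null
$m '[[[0,2.3,-1.7,0,0],[0,2.3,-1.7,0,0],[0,2.3,-1.7,0,0],[0,2.3,-1.7,0,0],[0,2.3,-1.7,0,0]]]' >/dev/null
$m '[[[0.35,0,0,0,-0.113],[0.35,0,0,0,-0.113],[0.35,0,0,0,-0.113],[0.35,0,0,0,-0.113],[0.35,0,0,0,-0.113]]]' >/dev/null
$m '[[[0.35,0,0,0,-0.113],[0.35,0,0,0,-0.113],[0.35,0,0,0,-0.113],[0.35,0,0,0,-0.117],[0.35,0,0,0,0]]]'
python3 -c "
from h import *
go(.480,-.2175,.04);print(ctrl.get_state()['orientation'].round(4))"
```

```text
time: 2.18
position: [0.4765, -0.2186, 0.2096]
orientation: [[0.12, 0.993, -0.0], [0.993, -0.12, 0.0], [0.0, -0.0, -1.0]]
force: [-0.0, 0.2, -0.4]
gripper_width: 0.649
grip_force: 0.0
tool shift cm [ 0.14  0.34 16.96] y-axis deg -6.91 t 2.1833
[[ 1.204e-01  9.927e-01 -5.000e-04]
 [ 9.927e-01 -1.204e-01  2.000e-04]
 [ 2.000e-04 -5.000e-04 -1.000e+00]]
```

```bash
m='python3 -m creep'
$m '[[[0.35,0.14,0.34,3,0],[0.35,0,0,3,0],[0.35,0,0,3,0],[0.35,0,0,3,0],[0.35,0,0,2,0]]]' >/dev/null
$m '[[[0.35,0,0,1.5,0],[0.35,0,0,1.4,0],[0.35,0,0,0,0],[0.35,0,0,0,0]]]'
python3 -c "
from h import *
go(.480,-.2175,.04);snap('wrist','w1')"
```

```text
time: 2.93
position: [0.4798, -0.2174, 0.0404]
orientation: [[0.129, 0.992, -0.001], [0.992, -0.129, 0.001], [0.001, -0.002, -1.0]]
force: [0.4, -0.9, -0.2]
gripper_width: 0.653
grip_force: 0.0
tool shift cm [-0.    0.02  0.04] y-axis deg -7.44 t 2.9333
```

View pics/w1.png

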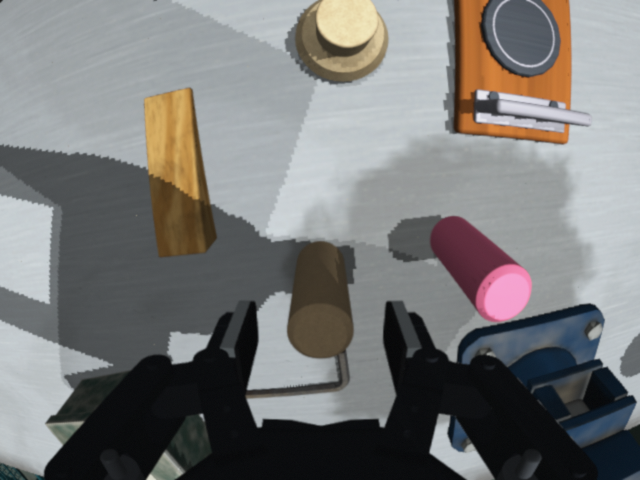

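The wrist view shows the cylinder (320,330) centred between the fingers at (240,340) and (400,340), with the pink one clear. I'll grip and lift.

```bash
m='python3 -m creep'
$m '[[[1,0,0,0,0],[1,0,0,0,0],[1,0,0,0,0],[1,0,0,0,0],[1,0,0,0,0]]]' 50
$m '[[[1,0,0,0,0],[1,0,0,-1,0],[1,0,0,-3,0],[1,0,0,-3,0],[1,0,0,-3,0]]]' >/dev/null
$m '[[[1,0,0,-1,0],[1,0,0,0,0]]]'
python3 -c "
from h import *
go(.6089,-.0933,.058)"
```

```text
time: 3.4
position: [0.4808, -0.218, 0.0419]
orientation: [[0.127, 0.992, 0.001], [0.992, -0.127, -0.001], [-0.001, 0.002, -1.0]]
force: [-1.8, 0.3, 8.7]
gripper_width: 0.306
grip_force: 48.6
time: 3.98
position: [0.4819, -0.2185, 0.1543]
orientation: [[0.127, 0.992, 0.005], [0.992, -0.127, -0.003], [-0.002, 0.005, -1.0]]
force: [1.2, -0.8, -0.1]
gripper_width: 0.307
grip_force: 49.4
tool shift cm [14.05 10.95  9.67] y-axis deg -7.29 t 3.9833
```

```bash
m='python3 -m creep'
$m '[[[1,2,1.56,0,0],[1,2,1.56,0,0],[1,2,1.56,0,0],[1,2,1.56,0,0],[1,2,1.56,0,0]]]' >/dev/null
$m '[[[1,2,1.56,0,0],[1,2.05,1.6,0,0],[1,0,0,0,0],[1,0,0,0,0]]]'
python3 -c "
from h import *
go(.6089,-.0933,.058)"
```

```text
time: 4.73
position: [0.6067, -0.0911, 0.1497]
orientation: [[0.125, 0.992, -0.001], [0.992, -0.125, 0.0], [0.0, -0.001, -1.0]]
force: [0.1, 0.1, -1.0]
gripper_width: 0.309
grip_force: 49.5
tool shift cm [-0.19  0.25  9.17] y-axis deg -7.18 t 4.7333
```

```bash
m='python3 -m creep'
$m '[[[1,-0.19,0.25,2,0],[1,0,0,3,0],[1,0,0,2.2,0],[1,0,0,1,0],[1,0,0,0,0]]]' >/dev/null
$m '[[[1,0,0,0,0],[1,0,0,0,0]]]'
python3 -c "
from h import *
go(.6089,-.0933,.058)"
```

```text
time: 5.32
position: [0.6096, -0.0948, 0.07]
orientation: [[0.127, 0.992, 0.001], [0.992, -0.127, -0.0], [-0.0, 0.001, -1.0]]
force: [0.3, -0.2, -0.0]
gripper_width: 0.304
grip_force: 49.5
tool shift cm [ 0.14 -0.09  1.2 ] y-axis deg -7.29 t 5.3167
```

```bash
m='python3 -m creep'
$m '[[[1,0.14,-0.09,0.5,0],[1,0,0,0.4,0],[1,0,0,0,0],[1,0,0,0,0]]]'
$m '[[[1,0,0,0.15,0],[1,0,0,0.1,0],[1,0,0,0,0]]]'
python3 -c "
from h import *
go(.6089,-.0933,.058)"
```

```text
time: 5.65
position: [0.6082, -0.0928, 0.0599]
orientation: [[0.127, 0.992, -0.0], [0.992, -0.127, 0.0], [0.0, -0.0, -1.0]]
force: [0.7, 0.3, -0.4]
gripper_width: 0.312
grip_force: 49.5
time: 5.9
position: [0.6087, -0.093, 0.058]
orientation: [[0.127, 0.992, 0.001], [0.992, -0.127, -0.0], [-0.0, 0.001, -1.0]]
force: [-1.9, -0.2, 9.2]
gripper_width: 0.306
grip_force: 50.6
tool shift cm [-0.03  0.03 -0.  ] y-axis deg -7.27 t 5.9
```

Contact felt at the expected height, so I'll release and rise.

```bash
m='python3 -m creep'
$m '[[[0.35,0,0,0,0],[0.35,0,0,0,0],[0.35,0,0,0,0],[0.35,0,0,0,0],[0.35,0,0,0,0]]]'
$m '[[[0.35,0,0,-2,0],[0.35,0,0,-3,0],[0.35,0,0,-3,0],[0.35,0,0,-1,0],[0.35,0,0,0,0]]]'
python3 -c "
from h import *
go(.5063,-.0942,.029)"
```

```text
time: 6.32
position: [0.6082, -0.0929, 0.0572]
orientation: [[0.127, 0.992, -0.0], [0.992, -0.127, 0.0], [0.0, -0.0, -1.0]]
force: [-0.0, 0.3, 0.4]
gripper_width: 0.653
grip_force: 0.0
time: 6.73
position: [0.6101, -0.0933, 0.1502]
orientation: [[0.127, 0.992, 0.005], [0.992, -0.127, -0.001], [-0.0, 0.005, -1.0]]
force: [0.8, 0.7, 0.2]
gripper_width: 0.654
grip_force: 0.0
tool shift cm [ -1.4  -10.34  12.07] y-axis deg -7.27 t 6.7333
```

```bash
m='python3 -m creep'
$m '[[[0.35,-0.36,-2.55,0,0],[0.35,-0.36,-2.55,0,0],[0.35,-0.35,-2.55,0,0],[0.35,-0.35,-2.5,0,0],[0.35,0,0,0,0]]]' >/dev/null
$m '[[[0.35,0,0,2.5,0],[0.35,0,0,3,0],[0.35,0,0,2.5,0],[0.35,0,0,0,0],[0.35,0,0,0,0]]]'
python3 -c "
from h import *
go(.5063,-.0942,.029)"
```

```text
time: 7.57
position: [0.5046, -0.0938, 0.0661]
orientation: [[0.127, 0.992, -0.004], [0.992, -0.127, 0.001], [0.0, -0.004, -1.0]]
force: [0.5, -0.1, 0.5]
gripper_width: 0.648
grip_force: 0.0
tool shift cm [-0.02  0.18  3.71] y-axis deg -7.28 t 7.5667
```

```bash
m='python3 -m creep'
$m '[[[0.35,-0.02,0.18,1.5,0],[0.35,0,0,1.5,0],[0.35,0,0,0.7,0],[0.35,0,0,0,0],[0.35,0,0,0,0]]]'
python3 -c "
from h import *
go(.5063,-.0942,.029);snap('wrist','w2')"
```

```text
time: 7.98
position: [0.5079, -0.0946, 0.031]
orientation: [[0.127, 0.992, 0.0], [0.992, -0.127, -0.0], [-0.0, 0.0, -1.0]]
force: [-0.7, 1.0, 0.4]
gripper_width: 0.651
grip_force: 0.0
tool shift cm [ 0.02 -0.17  0.2 ] y-axis deg -7.27 t 7.9833
```

View pics/w2.png

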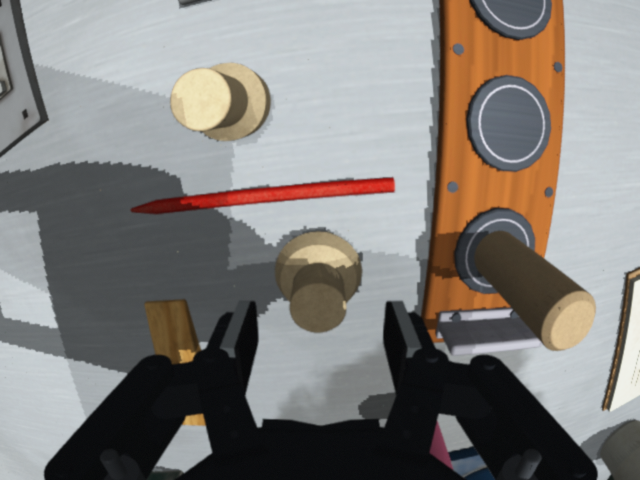

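The squat's neck (318,305) sits centred between the fingers, and the cylinder stands on its disc. I'll grip.

```bash
m='python3 -m creep'
$m '[[[0.35,0,-0.1,0.2,0],[1,0,0,0,0],[1,0,0,0,0],[1,0,0,0,0],[1,0,0,0,0]]]' 50
$m '[[[1,0,0,0,0],[1,0,0,0,0],[1,0,0,-1,0],[1,0,0,-3,0],[1,0,0,-3,0]]]'
$m '[[[1,0,0,-3,0],[1,0,0,-2,0],[1,0,0,0,0],[1,0,0,0,0]]]'
python3 -c "
from h import *
go(.6363,.1204,.046)"
```

```text
time: 8.45
position: [0.5089, -0.095, 0.0293]
orientation: [[0.127, 0.992, 0.004], [0.992, -0.127, -0.001], [-0.001, 0.004, -1.0]]
force: [12.5, -2.2, 23.5]
gripper_width: 0.092
grip_force: 11.0
time: 8.87
position: [0.5052, -0.0941, 0.0985]
orientation: [[0.127, 0.992, -0.003], [0.992, -0.127, 0.001], [0.0, -0.003, -1.0]]
force: [1.3, -0.1, 0.3]
gripper_width: -0.001
grip_force: 0.0
time: 9.2
position: [0.5071, -0.0945, 0.1496]
orientation: [[0.127, 0.992, 0.002], [0.992, -0.127, -0.001], [-0.0, 0.002, -1.0]]
force: [-0.0, 0.5, -0.2]
gripper_width: -0.001
grip_force: 0.0
tool shift cm [22.96 10.07 10.38] y-axis deg -7.27 t 9.2
```

```bash
python3 -c "
from h import *
import pickle
s=snap('wrist','w3');s=snap('scene','s2');pickle.dump(s,open('s2.pkl','wb'))
a=s['img'][150:400,170:420,::-1]; cv2.imwrite('pics/c3.png',cv2.resize(a,(600,600),interpolation=cv2.INTER_CUBIC))"
```

```text
(no output)
```

View pics/w3.png

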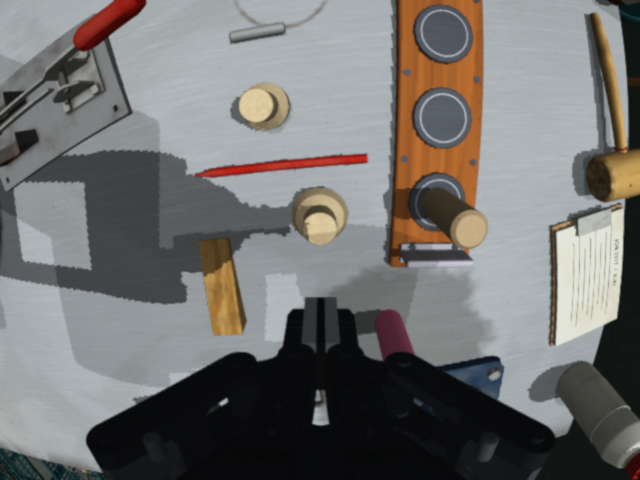

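View pics/c3.png

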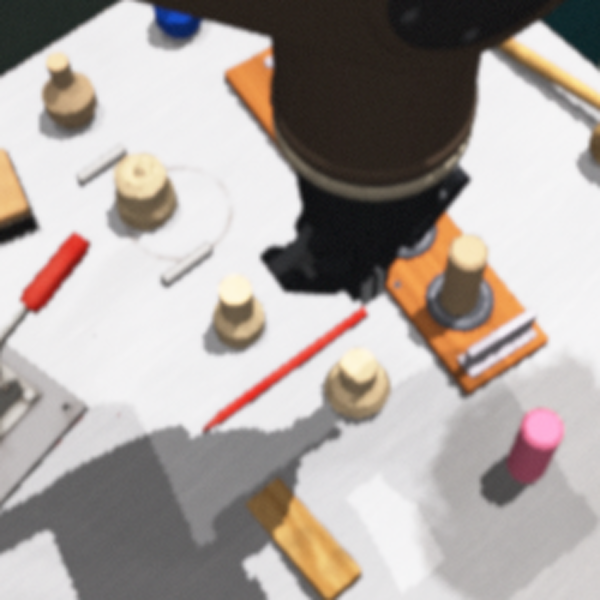

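```bash
cat >> h.py <<'E'
def wray(s,u,v):
    f=240/np.tan(np.radians(s['vertical_fov'])/2); a=np.array([u-s['cx'],v-s['cy']]); r=np.linalg.norm(a); t=r/f
    return np.array(s['attitude'])@np.r_[a/r*np.sin(t),np.cos(t)]
def wat(s,u,v,z):
    p=np.array(s['position']); d=wray(s,u,v); return p+d*(z-p[2])/d[2]
def wproj(s,P):
    f=240/np.tan(np.radians(s['vertical_fov'])/2); c=np.array(s['attitude']).T@(np.array(P)-s['position']); t=np.arctan2(np.hypot(c[0],c[1]),c[2])
    return np.array([s['cx'],s['cy']])+f*t*c[:2]/np.hypot(c[0],c[1])
E
python3 - <<'E'
from h import *
s=ctrl.snapshot('wrist'); st=ctrl.get_state()
print('tcp px',wproj(s,st['position']),'squat top',wat(s,320,232,.05),'base-belly',wat(s,320,216,.014),'cam',s['position'])
import pickle
S=pickle.load(open('s2.pkl','rb'))
for a,b,z in((359,366,.05),(467,250,.094)): print(at(S,(a+.5)/2.4-.5+170,(b+.5)/2.4-.5+150,z))
im=s['img'][170:260,270:370,::-1]; im2=S['img'][285:345,290:345,::-1]
cv2.imwrite('pics/c4.png',np.hstack([cv2.resize(im,(400,360),interpolation=2),cv2.resize(im2,(330,360),interpolation=2)]))
E
```

```text
tcp px [321.80647107 291.32666501] squat top [ 0.50462109 -0.09484082  0.05      ] base-belly [ 0.50483999 -0.09256244  0.014     ] cam [ 0.51602534 -0.00997704  0.3125087 ]
[ 0.50647271 -0.09534295  0.05      ]
[ 0.60614019 -0.09307828  0.094     ]
```

View pics/c4.png

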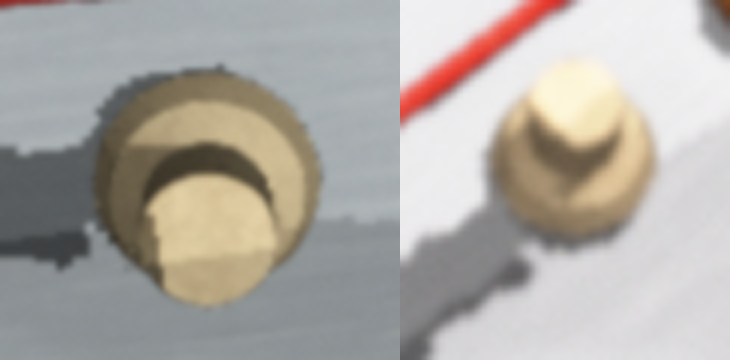

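The squat is still upright and in place at (0.506,-0.095); the fingers just slipped off. At 26 mm opening the tips swing down to full TCP depth, so they were probably riding on the belly shoulder. I'll retry 5 mm higher, closing in steps and watching the force.

```bash
m='python3 -m creep'
$m '[[[0.35,0,0,0,0],[0.35,0,0,0,0],[0.35,0,0,0,0],[0.35,0,0,0,0],[0.35,0,0,2,0]]]' 25 >/dev/null
$m '[[[0.35,0,0,3,0],[0.35,0,0,3,0],[0.35,0,0,2,0],[0.35,0,0,1.3,0],[0.35,0,0,0,0]]]' >/dev/null
$m '[[[0.35,0,0,0,0],[0.55,0,0,0,0],[0.6,0,0,0,0],[0.6,0,0,0,0]]]'
$m '[[[0.68,0,0,0,0],[0.68,0,0,0,0],[0.7,0,0,0,0]]]'
$m '[[[0.72,0,0,0,0],[0.72,0,0,0,0]]]'
$m '[[[0.76,0,0,0,0],[0.76,0,0,0,0]]]'
```

```text
time: 10.52
position: [0.5073, -0.0946, 0.0363]
orientation: [[0.127, 0.992, 0.002], [0.992, -0.127, -0.0], [-0.0, 0.002, -1.0]]
force: [-0.8, 0.1, -0.7]
gripper_width: 0.401
grip_force: 0.0
time: 10.77
position: [0.5068, -0.0945, 0.0357]
orientation: [[0.127, 0.992, 0.001], [0.992, -0.127, -0.0], [-0.0, 0.001, -1.0]]
force: [-0.8, 0.1, 0.7]
gripper_width: 0.3
grip_force: 0.0
time: 10.93
position: [0.5066, -0.0944, 0.0354]
orientation: [[0.127, 0.992, 0.0], [0.992, -0.127, -0.0], [0.0, 0.0, -1.0]]
force: [-0.6, 0.1, 1.4]
gripper_width: 0.28
grip_force: 0.0
time: 11.1
position: [0.5065, -0.0944, 0.0353]
orientation: [[0.127, 0.992, -0.0], [0.992, -0.127, 0.0], [0.0, -0.0, -1.0]]
force: [-0.4, 0.3, 0.6]
gripper_width: 0.24
grip_force: 0.0
```

```bash
python3 -c "
from h import *
s=snap('wrist','w5')
S=ctrl.snapshot('scene')
a=s['img'][220:400,220:420,::-1];b=S['img'][265:365,270:370,::-1]
cv2.imwrite('pics/c5.png',np.hstack([cv2.resize(a,(440,396),interpolation=2),cv2.resize(b,(350,396),interpolation=2)]))"
```

```text
(no output)
```

View pics/c5.png

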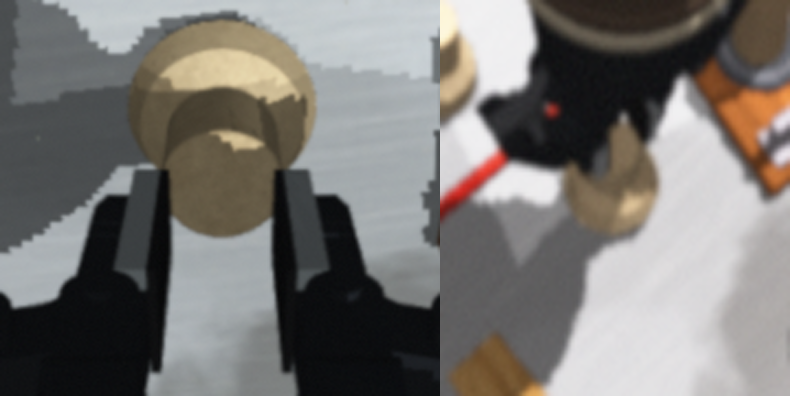

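The crops show the pads (left view, 145 and 300) straddling the neck at about (222,190) with a hair of clearance. I'll continue closing gently.

```bash
m='python3 -m creep'
$m '[[[0.79,0,0,0,0],[0.79,0,0,0,0]]]'
$m '[[[0.82,0,0,0,0],[0.82,0,0,0,0]]]'
$m '[[[0.85,0,0,0,0],[0.85,0,0,0,0]]]'
```

```text
time: 11.37
position: [0.5066, -0.0944, 0.0353]
orientation: [[0.127, 0.992, -0.0], [0.992, -0.127, 0.0], [0.0, -0.0, -1.0]]
force: [0.0, -0.7, -0.0]
gripper_width: 0.211
grip_force: 0.0
time: 11.53
position: [0.5066, -0.0944, 0.0353]
orientation: [[0.127, 0.992, -0.0], [0.992, -0.127, 0.0], [0.0, -0.0, -1.0]]
force: [-0.0, 0.5, 0.3]
gripper_width: 0.183
grip_force: 0.0
time: 11.7
position: [0.5066, -0.0944, 0.0353]
orientation: [[0.127, 0.992, 0.0], [0.992, -0.127, 0.0], [0.0, 0.0, -1.0]]
force: [0.4, 0.0, -0.3]
gripper_width: 0.148
grip_force: 0.0
```

```bash
python3 - <<'E'
from h import *
s=ctrl.snapshot('wrist'); st=ctrl.get_state(); R=st['orientation']; p=st['position']
for dx in(-.011,0,.011):
  for h in(0,.005,.01,.015,.02,.025): print(dx,h,wproj(s,p+R@np.array([dx,.006,-h])).round(1))
print('core top centre',wproj(s,[.5063,-.0942,.05]),'top edges y',wproj(s,[.5063,-.0942+.013,.05]),wproj(s,[.5063,-.0942-.013,.05]))
g=cv2.cvtColor(s['img'],cv2.COLOR_RGB2GRAY); print(g[270:330:3,296:346:3])
E
```

```text
-0.011 0 [333.8 310.8]
-0.011 0.005 [334.1 315.8]
-0.011 0.01 [334.5 321. ]
-0.011 0.015 [334.8 326.6]
-0.011 0.02 [335.2 332.3]
-0.011 0.025 [335.5 338.4]
0 0 [334.1 291.7]
0 0.005 [334.5 296.4]
0 0.01 [334.8 301.4]
0 0.015 [335.2 306.6]
0 0.02 [335.6 312. ]
0 0.025 [336.  317.8]
0.011 0 [334.5 271.6]
0.011 0.005 [334.8 275.9]
0.011 0.01 [335.2 280.5]
0.011 0.015 [335.6 285.2]
0.011 0.02 [336.1 290.3]
0.011 0.025 [336.5 295.7]
core top centre [321.57589514 305.90477284] top edges y [317.92445349 280.79028345] [324.99149569 329.23539994]
[[ 84  69  61  62  62  64  64  67  71  72  75  79  83  86  86  69  88]
 [ 81  59  62  61  62  62  65  67  69  71  72  79  82  86  75  72  74]
 [ 69  59  62  62  63  64  65  66  67  72  70  76  82  85  82  62  62]
 [ 59  60  61  63  65  72  93 114 125 127 103  88  79  74  83  62  61]
 [ 60  59  61  68  82 159 191 189 188 190 190 190 163 117  85  65  61]
 [ 58  60  77  85  93 129 142 138 147 186 188 188 186 193 155  69  60]
 [ 57  80  90  90  93  94  91  92 113 144 142 104 103 105  91  86  62]
 [ 70  91  88  87  93  93  92  91  89  89  88  93  91  91  
[... 164 characters left out ...]
 21  39  88  89  90  90  88  90  91  90  88  60  12  63  64]
 [ 63  61  17  30  88  90  92  88  89  90  90  89  89  47  11  58  65]
 [ 63  59  15  30  90  93  92  92  90  88  88  90  88  48  12  55  64]
 [ 63  59  11  30  91  91  92  91  89  86  89  91  92  48  11  53  65]
 [ 63  55  10  30  90  90  90  89  88  89  90  91  91  47  10  49  65]
 [ 63  49  12  29  88  89  90  92  89  88  87  87  91  46  10  36  64]
 [ 62  43   9  29  89  91  87  91  91  88  89  90  91  45   9  30  62]
 [ 63  40  10  21  92  87  85  86  86  87  88  90  90  36   9  26  63]
 [ 63  35  11  26 101  92  86  87  90  87  88  85  96  46   9  20  62]
 [ 62  26  11  33 172 167 139 111 112 121 130 155 169  67  10  17  61]]
```

The image shows the real fingertips about 21–25 mm above the reported TCP, so both tries closed above the squat's top. This also explains the upward push on the first try. I'll open, go about 23 mm lower and close gently.

```bash
m='python3 -m creep'
$m '[[[0.35,0,0,0,0],[0.35,0,0,0,0],[0.35,0,0,0,0],[0.35,0,0,0,0],[0.35,0,0,0,0]]]' 40 >/dev/null
$m '[[[0.35,0,0,0.8,0],[0.35,0,0,0.8,0],[0.35,0,0,0.6,0],[0.35,0,0,0,0],[0.35,0,0,0,0]]]'
$m '[[[0.6,0,0,0,0],[0.65,0,0,0,0],[0.7,0,0,0,0],[0.7,0,0,0,0]]]'
$m '[[[0.8,0,0,0,0],[0.85,0,0,0,0],[0.9,0,0,0,0]]]'
```

```text
time: 12.58
position: [0.506, -0.0943, 0.0126]
orientation: [[0.127, 0.992, -0.001], [0.992, -0.127, 0.0], [0.0, -0.001, -1.0]]
force: [0.1, -1.0, 0.1]
gripper_width: 0.649
grip_force: 0.0
time: 12.92
position: [0.5069, -0.0945, 0.0136]
orientation: [[0.127, 0.992, 0.001], [0.992, -0.127, -0.0], [-0.0, 0.001, -1.0]]
force: [0.7, 0.2, -0.2]
gripper_width: 0.297
grip_force: 3.3
time: 13.17
position: [0.5069, -0.0945, 0.0137]
orientation: [[0.127, 0.992, 0.001], [0.992, -0.127, -0.0], [-0.0, 0.001, -1.0]]
force: [-1.0, -0.1, 4.3]
gripper_width: 0.278
grip_force: 38.9
```

Now firmly gripped (39 N, width 0.278). Lift and carry to the far-end disc.

```bash
m='python3 -m creep'
$m '[[[1,0,0,0,0],[1,0,0,-1,0],[1,0,0,-3,0],[1,0,0,-3,0],[1,0,0,-3,0]]]' 50 >/dev/null
$m '[[[1,0,0,-2,0],[1,0,0,0,0]]]'
$m '[[[1,2.3,1,0,0],[1,2.3,1,0,0],[1,2.3,1,0,0],[1,2.3,1,0,0],[1,2.3,1,0,0]]]' >/dev/null
$m '[[[1,2.3,1,0,0],[1,2.3,1,0,0],[1,2.3,1,0,0],[1,2.3,1,0,0],[1,2.3,1,0,0]]]' >/dev/null
$m '[[[1,0,0,0,0],[1,0,0,0,0],[1,0,0,0,0]]]'
python3 -c "
from h import *
go(.6363,.1204,.03)"
```

```text
time: 13.75
position: [0.5088, -0.0949, 0.1379]
orientation: [[0.127, 0.992, 0.006], [0.992, -0.127, -0.001], [-0.001, 0.006, -1.0]]
force: [0.8, -0.1, -0.3]
gripper_width: 0.273
grip_force: 49.2
time: 14.83
position: [0.6341, 0.1208, 0.1329]
orientation: [[0.126, 0.992, -0.001], [0.992, -0.126, -0.0], [-0.0, -0.001, -1.0]]
force: [-0.6, 0.2, -1.0]
gripper_width: 0.269
grip_force: 49.2
tool shift cm [-1.000e-02  2.400e-01  1.029e+01] y-axis deg -7.25 t 14.8333
```

```bash
m='python3 -m creep'
$m '[[[1,0,0.15,2.5,0],[1,0,0,3,0],[1,0,0,2.5,0],[1,0,0,1,0],[1,0,0,0,0]]]' >/dev/null
$m '[[[1,0,0,0,0],[1,0,0,0,0],[1,0,0,0,0]]]'
python3 -c "
from h import *
go(.6363,.1204,.03)"
```

```text
time: 15.5
position: [0.6375, 0.1209, 0.045]
orientation: [[0.127, 0.992, 0.002], [0.992, -0.127, 0.0], [0.001, 0.002, -1.0]]
force: [0.7, 0.4, -1.4]
gripper_width: 0.273
grip_force: 49.2
tool shift cm [-0.06 -0.12  1.5 ] y-axis deg -7.29 t 15.5
```

```bash
m='python3 -m creep'
$m '[[[1,-0.05,-0.07,0.6,0],[1,0,0,0.6,0],[1,0,0,0,0],[1,0,0,0,0]]]'
$m '[[[1,0,0,0.15,0],[1,0,0,0.15,0],[1,0,0,0,0]]]'
python3 -c "
from h import *
go(.6363,.1204,.03)"
```

```text
time: 15.83
position: [0.6352, 0.1204, 0.0309]
orientation: [[0.127, 0.992, -0.001], [0.992, -0.127, -0.0], [-0.0, -0.001, -1.0]]
force: [-0.1, -0.7, -0.7]
gripper_width: 0.272
grip_force: 49.2
time: 16.08
position: [0.6361, 0.1205, 0.0297]
orientation: [[0.127, 0.992, 0.001], [0.992, -0.127, 0.0], [0.0, 0.001, -1.0]]
force: [-5.6, -0.8, 20.4]
gripper_width: 0.269
grip_force: 51.3
tool shift cm [-0.01  0.02 -0.03] y-axis deg -7.28 t 16.0833
```

Seated. Release and go to the thick neck.

```bash
m='python3 -m creep'
$m '[[[0.35,0,0,0,0],[0.35,0,0,0,0],[0.35,0,0,0,0],[0.35,0,0,0,0],[0.35,0,0,0,0]]]' >/dev/null
$m '[[[0.35,0,0,-2,0],[0.35,0,0,-3,0],[0.35,0,0,-3,0],[0.35,0,0,-2,0],[0.35,0,0,0,0]]]'
$m '[[[0.35,-2.5,-2.5,0,0],[0.35,-2.5,-2.5,0,0],[0.35,-2.5,-2.5,0,0],[0.35,-2.5,-2.5,0,0],[0.35,-2.5,-2.5,0,0]]]' >/dev/null
$m '[[[0.35,-1.4,-1.7,0,0],[0.35,0,0,0,0],[0.35,0,0,0,0],[0.35,0,0,0,0]]]'
python3 -c "
from h import *
go(.4761,.0008,.016)"
```

```text
time: 16.92
position: [0.6382, 0.1208, 0.1328]
orientation: [[0.127, 0.992, 0.006], [0.992, -0.127, 0.001], [0.002, 0.006, -1.0]]
force: [1.2, 0.0, 1.2]
gripper_width: 0.648
grip_force: 0.0
time: 17.67
position: [0.4779, 0.0006, 0.1283]
orientation: [[0.127, 0.992, 0.001], [0.992, -0.127, 0.0], [0.0, 0.001, -1.0]]
force: [0.0, 0.4, 1.0]
gripper_width: 0.647
grip_force: 0.0
tool shift cm [-0.   -0.2  11.23] y-axis deg -7.3 t 17.6667
```

```bash
m='python3 -m creep'
$m '[[[0.35,0,-0.1,2.5,0],[0.35,0,0,3,0],[0.35,0,0,3,0],[0.35,0,0,1.7,0],[0.35,0,0,1,0]]]' >/dev/null
$m '[[[0.35,0,0,0,0],[0.35,0,0,0,0],[0.35,0,0,0,0],[0.35,0,0,0,0]]]'
python3 -c "
from h import *
go(.4761,.0008,.016)"
$m '[[[0.6,0,0,0,0],[0.65,0,0,0,0],[0.7,0,0,0,0],[0.8,0,0,0,0],[0.85,0,0,0,0]]]' 40
$m '[[[0.9,0,0,0,0],[1,0,0,0,0],[1,0,0,0,0]]]' 50
```

```text
time: 18.42
position: [0.4772, 0.0007, 0.0174]
orientation: [[0.126, 0.992, 0.002], [0.992, -0.126, -0.0], [0.0, 0.002, -1.0]]
force: [-0.0, -0.0, -0.2]
gripper_width: 0.65
grip_force: 0.0
tool shift cm [-0.01 -0.11  0.13] y-axis deg -7.27 t 18.4167
time: 18.83
position: [0.4764, 0.0007, 0.0168]
orientation: [[0.127, 0.992, 0.001], [0.992, -0.127, 0.0], [0.0, 0.001, -1.0]]
force: [-2.4, 0.8, 10.8]
gripper_width: 0.266
grip_force: 38.6
time: 19.08
position: [0.4764, 0.0007, 0.0169]
orientation: [[0.127, 0.992, 0.001], [0.992, -0.127, 0.0], [0.0, 0.001, -1.0]]
force: [-1.8, 0.1, 13.4]
gripper_width: 0.258
grip_force: 48.4
```

```bash
m='python3 -m creep'
$m '[[[1,0,0,-1,0],[1,0,0,-3,0],[1,0,0,-3,0],[1,0,0,-3,0],[1,0,0,0,0]]]' >/dev/null
$m '[[[1,1.34,2.87,0,0],[1,1.34,2.87,0,0],[1,1.34,2.87,0,0],[1,1.34,2.87,0,0],[1,1.37,2.88,0,0]]]' >/dev/null
$m '[[[1,0,0,0,0],[1,0,0,0,0],[1,0,0,0,0],[1,0,0,0,0]]]'
python3 -c "
from h import *
go(.6274,.0492,.033)"
```

```text
time: 20.25
position: [0.626, 0.049, 0.1163]
orientation: [[0.127, 0.992, -0.001], [0.992, -0.127, -0.0], [-0.0, -0.001, -1.0]]
force: [-0.7, -0.5, -0.8]
gripper_width: 0.26
grip_force: 49.3
tool shift cm [0.04 0.15 8.33] y-axis deg -7.29 t 20.25
```

```bash
m='python3 -m creep'
$m '[[[1,0.02,0.08,2.5,0],[1,0,0,2.5,0],[1,0,0,1.5,0],[1,0,0,0.7,0],[1,0,0,0,0]]]' >/dev/null
$m '[[[1,0,0,0,0],[1,0,0,0,0],[1,0,0,0.4,0],[1,0,0,0.3,0],[1,0,0,0,0]]]' >/dev/null
$m '[[[1,0,0,0.2,0],[1,0,0,0,0],[1,0,0,0,0]]]'
python3 -c "
from h import *
go(.6274,.0492,.033)"
```

```text
time: 21.33
position: [0.6279, 0.0494, 0.0352]
orientation: [[0.127, 0.992, -0.0], [0.992, -0.127, -0.0], [-0.0, -0.0, -1.0]]
force: [0.2, -0.1, -0.9]
gripper_width: 0.252
grip_force: 49.3
tool shift cm [-0.02 -0.05  0.22] y-axis deg -7.27 t 21.3333
```

```bash
m='python3 -m creep'
$m '[[[1,0,0,0.2,0],[1,0,0,0,0],[1,0,0,0,0]]]'
$m '[[[1,0,0,0.1,0],[1,0,0,0,0],[1,0,0,0,0]]]'
$m '[[[0.35,0,0,0,0],[0.35,0,0,0,0],[0.35,0,0,0,0],[0.35,0,0,0,0],[0.35,0,0,0,0]]]' >/dev/null
$m '[[[0.35,0,0,-2,0],[0.35,0,0,-3,0],[0.35,0,0,-3,0],[0.35,0,0,-2,0],[0.35,0,0,0,0]]]'
$m '[[[0.35,2.4,-2.25,0,0],[0.35,2.4,-2.25,0,0],[0.35,2.4,-2.25,0,0],[0.35,2.4,-2.25,0,0],[0.35,2.4,-2.25,0,0]]]' >/dev/null
$m '[[[0.35,2.4,-2.25,0,0],[0.35,2.6,-2.25,0,0],[0.35,0,0,0,0],[0.35,0,0,0,0],[0.35,0,0,0,0]]]'
python3 -c "
from h import *
go(.4931,.238,.028)"
```

```text
time: 21.58
position: [0.6279, 0.0494, 0.0332]
orientation: [[0.127, 0.992, -0.0], [0.992, -0.127, -0.0], [-0.0, -0.0, -1.0]]
force: [-0.2, -0.4, -1.3]
gripper_width: 0.256
grip_force: 49.4
time: 21.83
position: [0.6281, 0.0494, 0.0329]
orientation: [[0.127, 0.992, 0.0], [0.992, -0.127, 0.0], [0.0, 0.0, -1.0]]
force: [-2.8, 0.7, 10.5]
gripper_width: 0.256
grip_force: 50.6
time: 22.67
position: [0.6305, 0.0494, 0.1367]
orientation: [[0.127, 0.992, 0.006], [0.992, -0.127, 0.0], [0.001, 0.006, -1.0]]
force: [0.4, 0.4, 0.1]
gripper_width: 0.651
grip_force: 0.0
time: 23.5
position: [0.4934, 0.2379, 0.1321]
orientation: [[0.126, 0.992, 0.0], [0.992, -0.126, -0.0], [-0.0, 0.0, -1.0]]
force: [0.2, -0.1, -0.5]
gripper_width: 0.65
grip_force: 0.0
tool shift cm [ 1.000e-02 -3.000e-02  1.041e+01] y-axis deg -7.22 t 23.5
```

```bash
python3 -c "
from h import *
import pickle
s=snap('wrist','w6');pickle.dump(s,open('w6.pkl','wb'))
print(wproj(s,[.4931,.238,.07]))
a=s['img'][150:350,200:450,::-1]; cv2.imwrite('pics/c6.png',cv2.resize(a,(750,600),interpolation=2))"
```

```text
[321.30373998 247.82296902]
```

View pics/c6.png

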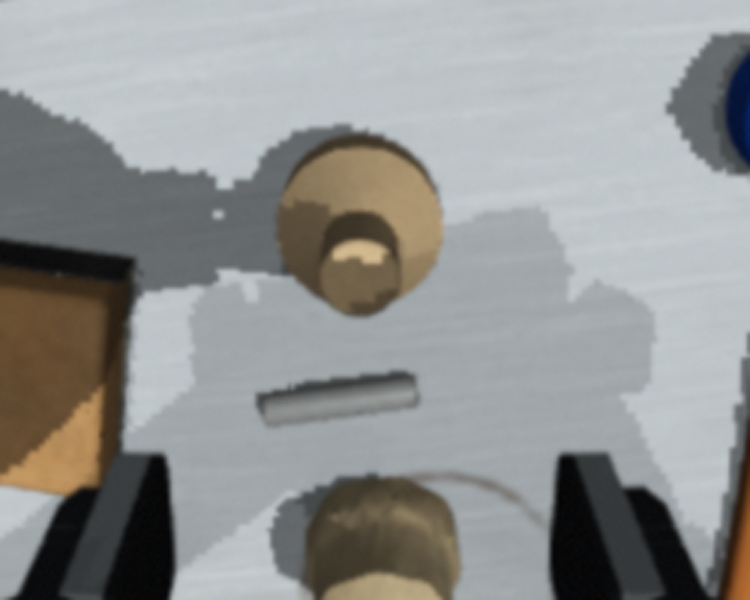

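The thin neck's top is at crop (360,277), which is image (320,242); the broken core is well clear below it. I'll refine from this.

```bash
python3 -c "
from h import *
import pickle
s=pickle.load(open('w6.pkl','rb'))
p=wat(s,319.8,242.2,.07);print(p);go(p[0],p[1],.028)"
```

```text
[0.49262004 0.24198092 0.07      ]
tool shift cm [ 0.44 -0.16 10.41] y-axis deg -7.29 t 23.55
```

```bash
m='python3 -m creep'
$m '[[[0.35,0.25,-0.05,2.5,0],[0.35,0,0,3,0],[0.35,0,0,3,0],[0.35,0,0,1,0],[0.35,0,0,0.7,0]]]' >/dev/null
$m '[[[0.35,0,0,0,0],[0.35,0,0,0,0],[0.35,0,0,0,0],[0.35,0,0,0,0]]]'
$m '[[[0.6,0,0,0,0],[0.7,0,0,0,0],[0.75,0,0,0,0],[0.8,0,0,0,0],[0.85,0,0,0,0]]]' 40
$m '[[[0.9,0,0,0,0],[1,0,0,0,0],[1,0,0,0,0]]]' 45
python3 -c "
from h import *
go(.6179,-.022,.046)"
```

```text
time: 24.3
position: [0.494, 0.2408, 0.0316]
orientation: [[0.127, 0.992, 0.002], [0.992, -0.127, 0.001], [0.001, 0.002, -1.0]]
force: [-0.4, 0.1, 0.5]
gripper_width: 0.65
grip_force: 0.0
time: 24.72
position: [0.4934, 0.2407, 0.0308]
orientation: [[0.127, 0.992, 0.001], [0.992, -0.127, 0.0], [0.0, 0.001, -1.0]]
force: [-1.0, -0.7, 8.7]
gripper_width: 0.187
grip_force: 38.9
time: 24.97
position: [0.4934, 0.2407, 0.0308]
orientation: [[0.127, 0.992, 0.001], [0.992, -0.127, 0.0], [0.0, 0.001, -1.0]]
force: [-1.4, -0.8, 8.9]
gripper_width: 0.189
grip_force: 44.0
tool shift cm [-24.48  15.68  -1.52] y-axis deg -7.27 t 24.9667
```

```bash
m='python3 -m creep'
$m '[[[1,0,0,-1,0],[1,0,0,-3,0],[1,0,0,-3,0],[1,0,0,-3,0],[1,0,0,-1,0]]]' >/dev/null
$m '[[[1,0,0,0,0],[1,-2.45,1.57,0,0],[1,-2.45,1.57,0,0],[1,-2.45,1.57,0,0],[1,-2.45,1.57,0,0]]]' 
$m '[[[1,-2.45,1.57,0,0],[1,-2.45,1.57,0,0],[1,-2.45,1.57,0,0],[1,-2.45,1.57,0,0],[1,-2.45,1.57,0,0]]]' >/dev/null
$m '[[[1,-2.45,1.57,0,0],[1,0,0,0,0],[1,0,0,0,0],[1,0,0,0,0],[1,0,0,0,0]]]'
python3 -c "
from h import *
go(.6179,-.022,.047)"
```

```text
time: 25.8
position: [0.5426, 0.1342, 0.1393]
orientation: [[0.126, 0.992, -0.001], [0.992, -0.126, -0.0], [-0.0, -0.001, -1.0]]
force: [-0.0, 0.4, -0.8]
gripper_width: 0.186
grip_force: 44.3
time: 26.63
position: [0.6169, -0.0216, 0.1397]
orientation: [[0.126, 0.992, -0.001], [0.992, -0.126, 0.0], [0.0, -0.001, -1.0]]
force: [-0.5, 1.1, -0.4]
gripper_width: 0.189
grip_force: 44.3
tool shift cm [-0.03  0.11  9.27] y-axis deg -7.24 t 26.6333
```

```bash
m='python3 -m creep'
$m '[[[1,-0.03,0.08,2.5,0],[1,0,0,3,0],[1,0,0,2,0],[1,0,0,0.7,0],[1,0,0,0,0]]]' >/dev/null
$m '[[[1,0,0,0,0],[1,0,0,0,0],[1,0,0,0.5,0],[1,0,0,0.2,0],[1,0,0,0,0]]]' >/dev/null
$m '[[[1,0,0,0.1,0],[1,0,0,0,0],[1,0,0,0,0]]]'
python3 -c "
from h import *
go(.6179,-.022,.047)"
```

```text
time: 27.72
position: [0.6186, -0.0229, 0.0504]
orientation: [[0.127, 0.992, 0.0], [0.992, -0.127, 0.0], [0.0, 0.0, -1.0]]
force: [0.2, 0.6, -0.7]
gripper_width: 0.183
grip_force: 44.3
tool shift cm [ 0.08 -0.08  0.34] y-axis deg -7.28 t 27.7167
```

```bash
m='python3 -m creep'
$m '[[[1,0.05,-0.05,0.2,0],[1,0,0,0.1,0],[1,0,0,0,0],[1,0,0,0,0]]]'
$m '[[[1,0,0,0.08,0],[1,0,0,0,0],[1,0,0,0,0]]]'
$m '[[[0.35,0,0,0,0],[0.35,0,0,0,0],[0.35,0,0,0,0],[0.35,0,0,0,0],[0.35,0,0,0,0]]]' >/dev/null
$m '[[[0.35,0,0,-2,0],[0.35,0,0,-3,0],[0.35,0,0,-3,0],[0.35,0,0,-3,0],[0.35,0,0,-3,0]]]' >/dev/null
$m '[[[0.35,0,-3,0,0],[0.35,0,-3,0,0],[0.35,0,-3,0,0],[0.35,0,-3,0,0],[0.35,0,0,0,0]]]'
python3 -c "
from h import *
import pickle
s=snap('wrist','w7');t=snap('top','t7');pickle.dump((s,t),open('e.pkl','wb'))
S=snap('scene','s7');pickle.dump(S,open('s7.pkl','wb'))"
```

```text
time: 28.05
position: [0.618, -0.0223, 0.0472]
orientation: [[0.127, 0.992, -0.0], [0.992, -0.127, 0.0], [-0.0, -0.0, -1.0]]
force: [-0.4, -0.7, -0.6]
gripper_width: 0.191
grip_force: 44.3
time: 28.3
position: [0.6183, -0.0223, 0.0469]
orientation: [[0.127, 0.992, 0.0], [0.992, -0.127, -0.0], [0.0, 0.0, -1.0]]
force: [-0.8, 0.6, 4.9]
gripper_width: 0.19
grip_force: 45.0
time: 29.55
position: [0.4932, -0.0064, 0.1861]
orientation: [[0.126, 0.992, -0.004], [0.992, -0.126, 0.0], [-0.0, -0.004, -1.0]]
force: [1.6, 0.3, -0.1]
gripper_width: 0.65
grip_force: 0.0
```

View pics/w7.png

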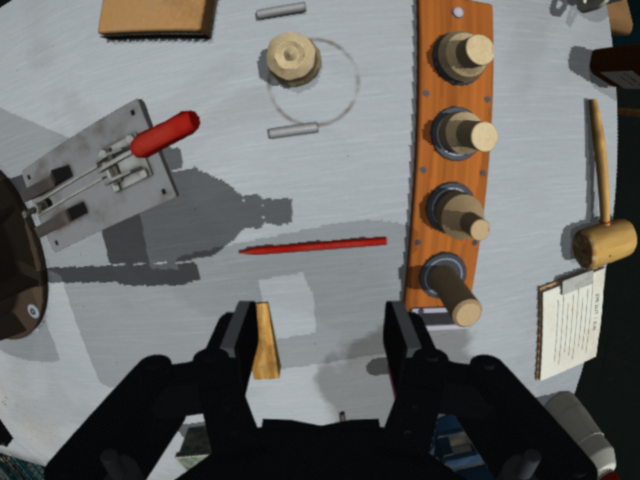

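All four cores stand upright on their discs, in the right order from the stop at (445,318). I'll check centring in the scene view.

```bash
python3 -c "
from h import *
t=cv2.imread('pics/t7.png')[180:320,180:460];s=cv2.imread('pics/s7.png')[130:330,240:440]
cv2.imwrite('pics/c7.png',np.vstack([cv2.resize(t,(560,280),interpolation=2),np.hstack([cv2.resize(s,(300,300),interpolation=2),np.zeros((300,260,3),np.uint8)])]))
s=ctrl.snapshot('wrist')
for n,u,v,z in(('squat',475,50,.066),('thick',482,136,.078),('thin',474,230,.086),('cyl',466,311,.094)): print(n,wat(s,u,v,z))"
```

```text
squat [0.63851805 0.12036781 0.066     ]
thick [0.63255508 0.05089917 0.078     ]
thin [ 0.620237  -0.0222707  0.086    ]
cyl [ 0.61226685 -0.09106586  0.094     ]
```

View pics/c7.png

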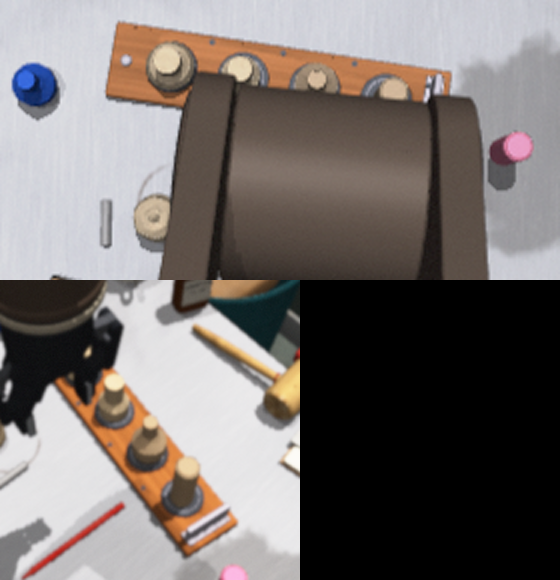

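All four tops lie within about 5 mm of their disc centres, the broken core is in place, and the gripper is clear. I'll hand in.

```bash
python3 -c "
from h import *
print(ctrl.get_state()['qd'].round(2)); print(ctrl.close_job())"
```

```text
[-0.02  0.68 -0.51 -0.07  0.02 -0.  ]
the job is handed in; nothing more can be done
None
```

The job is handed in at about 30 s of the 93 s: from the stop on, the cylinder, thin-neck, thick-neck and squat cores stand released and upright, each about 5 mm or less from its disc's centre, the broken core was not touched, and the hand-in gave no verdict.

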